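# Close the quick-set vice on a manifold block

### The arm

A 6-joint arm with a two-finger parallel gripper is mounted at the origin on the work surface. World frame = base frame: x ahead of the robot, y to its left, z up, the work surface at z = 0. Lengths are in m, angles in rad, forces in N, time in s.
With the tool pointing down it reaches from about 0.35 to 0.875 m from the base axis. Payload 4.2 kg.
Tool frame: the origin (TCP) lies on the centre line of the jaws, within the pads' length; the fingertips stand 19 mm ahead of it and the grasp point (between the pads) is the TCP (tcp_to_tips is the distance from the TCP to the fingertips, in m); z points along the fingers, y is the direction in which the jaws open and shut (so a half turn about z gives the same grasp; the last joint's range is limited). The gripper opens to 85 mm and grips with 20 to 120 N. Pads are 22 mm wide; open, the fingers measure 114 mm over their backs; the gripper's body (76 mm by 85 mm) begins 54 mm behind the grasp point. The pads swing forward as they close: fully open they stand 13 mm farther back than shut.
Start: joints at [1.372, 0.385, 0.008, 0, -1.194, -0.259], TCP at [0.276, 0.561, 0.25] pointing down, gripper open.
Joint ranges: [-3.14, 3.14], [-1.21, 2.06], [-1.07, 1.41], [-3.16, 2.05], [-2.99, -0.16], [-3.1, 3.1]. Speed limits (rad/s): [2.79, 2.79, 3.14, 3.14, 3.14, 3.14].

### API

Orientations are given as a unit quaternion [x, y, z, w].
In Python, from station import observe, capture, camera_params, close_job, tcp_to_tips gives the robot as it stands.
- The arm moves only by the tool jog_arm, never from a script. Its argument "plan" is a list that holds one entry, the list of rows, each a list of 7 numbers: the shift along the tool's x, y, z in m, then the turn, a rotation vector about the tool's x, y, z in rad, then the opening, from 0 (shut) to 1 (fully open). A call has exactly 5 rows; each row shifts and turns the commanded pose from where the row before left it, along the tool's axes as they then stand; what a row does not reach is not made up. A row lasts 1/12 s, in which the tool goes at most 41.7 mm and 7.16 degrees, less where a joint would pass 70% of its speed; a pose out of reach is approached as far as the arm can. A call with a gripper value outside its range is refused whole. The fingers move at their own pace and stop on an object; "newtons" is the grip in N (left out, the last holds). Time passes only in rows, so rows that do not move let the fingers close, or fill a call up. It gives the time, the measured TCP pose, the force and the opening at its end, in the units of the state.
- observe(): the state, without advancing time (a new reading comes with each control period).
- capture(name): name is "side" or "top"; returns the picture (384x512x3 uint8, red, green, blue); there is no depth.
- camera_params(name): a dict with "fx", "fy", "cx", "cy" (pixels), "dist_coeffs" ([k1, k2, p1, p2, k3] as OpenCV has them; the pictures are not rectified), "eye" and "rotation" of the camera in the world. Camera axes: x right, y down, z forward; pixel columns grow to the right and rows downward; lengths in m; the calibration is good to about 2 mm. A picture is of the moment at which its call begins. camera_params takes no time and is no camera call.
- close_job(): hands the job in, once; it reports no verdict.
The state is a dict: "time": time; "joint_positions": joint angles; "joint_velocities": joint speeds; "joint_efforts": joint torques, N m; "ee_pos": TCP position; "tcp_rot": TCP orientation; "wrist_force": force on the tool from outside, world axes, zero at the start; "wrist_torque": the same for the moment, N m; "opening": opening from 0.0 (shut) to 1.0 (fully open).
Only numpy, scipy, OpenCV 4.12 (cv2) and the standard library are available. Lean on these libraries where they do the work, as an engineer would, in place of code of your own. Each camera call takes 0.05 s, during which the arm holds its last target. There are 200 camera calls.

### The job

Clamp the aluminium manifold block in the quick-set bench vice: hold the release bar of the moving jaw up, slide the jaw so that it pushes the block squarely against the spring pad of the fixed head and presses the pad in, then lower the bar and let go so that the jaw catches a notch there and the spring keeps the block held. Work gently: never strike or squeeze the block hard or drive the pad solid, and leave the other things on the bench alone.

Things in the scene. Friction and masses are not known exactly. Their poses are not given: they have to be found in the camera images.
- vice: Bench vice bolted down, blue casting with bright ways, 420 mm long, 130 mm wide. Origin: centre of its underside. Its y axis runs along the ways from the moving jaw to the fixed head, z up. Jaw and block lie on two flat ways, their top 36 mm above the bench. The fixed head's inner face is at y = 150 mm; it is 89 mm tall; the screw's knob sticks out behind it.
- pad_axis (a point): Point on the fixed head's inner face where the pad's screw leaves it, 56 mm above the bench. A round steel pad, 36 mm across, stands out from here towards the jaw; its face is 20 to 92 mm out (as the screw was left; not measured). The pad is sprung: about 9 N starts it moving back, 0.35 N more per mm, solid after 15 mm; it springs back out. The screw itself does not yield.
- rack_start (a point): Middle of the first notch (vice y = -130 mm), at the level of the tooth tops, 4 mm below the top of the ways. The rack lies between the ways: 21 upright teeth, 3 mm thick with rounded tops, 10 mm apart, so 20 notches 7 mm wide, 10 mm apart along +y.
- jaw: Moving jaw: blue carriage 108 mm wide, 75 mm long, steel jaw plate 51 mm tall; axes as the vice's. Origin on top of the ways below the release bar. Slides along y only with the bar up: about 2 N, plus 2 to 4 N when it pushes the block. Its locking nose is in notch k when the origin is at vice y = -130 + 10 k mm (0.75 mm play each way); let down within 3 mm of that it drops in. Starts in notch 0.
- jaw_face (a point): Centre of the jaw plate's clamping face, 40 mm ahead (+y) of the jaw's origin.
- release_bar (a point): Middle of the release bar: plain round steel bar, 14 mm thick, 104 mm long, level, lying across the vice (along its x) on two thin uprights 90 mm apart; 126 mm above the bench when fully down. 35 mm of free space below it.
- release (a joint): Height of the release bar above its lowest position, in m: 0 = nose fully down in a notch, 0.008 = nose standing on a tooth top, above 0.009 = clear of the teeth, 0.015 = upper stop. Takes about 7 N to lift, 10 N at the top; its spring and weight drop it when let go.
- block: Hydraulic manifold block of bare aluminium, drilled ports, two low brass plugs on top, about 0.45 kg: 100 mm across the vice (its x), 56 mm along it (its y), 40 mm tall (46 mm with the plugs). Origin: centre of its underside. Lies loose on the ways between jaw and pad, a little askew, touching neither.
- canister: Green can, 72 mm across, 150 mm tall, standing on the bench; origin at the centre of its underside. Leave alone.
- bearing_ring: Steel bearing ring, 84 mm across, 24 mm tall, lying on the bench; origin at the centre of its underside. Leave alone.
- hammer: Hammer with a wooden handle, about 260 mm long, lying on the bench beyond the vice. Leave alone.
- timber: Wooden block 150 x 65 x 45 mm lying on the bench; origin at the centre of its underside. Leave alone.
Not all that is in view belongs to the job. Of the things like the block, leave any that is purple or red; of the rest the larger one is meant.

How it is judged:
By the outcome, as a careful person would: the job done as asked, in the order asked, and still so for the second after the job is handed in, with the robot touching nothing.
It also fails if it takes over 64 s, if anything falls off the work surface, if the arm or the gripper's body presses on something with over 40 N, if the wrist force passes 120 N, or if a joint passes its speed limit or range.

## Working session

There is one attempt and no reset: what is moved stays moved. The work goes in short steps, Python scripts to look and compute and a tool call to move; the robot and the scene stay as the last step left them, time stands still between calls to the robot, and variables do not carry over. Pictures are saved under pics/ and viewed, about 8 in all and at most 12, crops included, and the job is handed in when it is done.

Besides the shell and the picture viewer there is one more tool, called after "Call:" by a JSON object that holds its "name" and its "arguments". jog_arm: Moves the arm, as the interface text tells. Its arguments: {"type":"object","properties":{"plan":{"type":"array","items":{"type":"array","items":{"type":"array","items":{"type":"number"}}}},"newtons":{"type":"number"}},"required":["plan"]}

```bash
ls; mkdir -p pics; python3 - <<'E'
from station import *
import cv2
for n in("side","top"):
    p=camera_params(n);print(n,p)
    cv2.imwrite(f"pics/{n}0.png",cv2.cvtColor(capture(n),cv2.COLOR_RGB2BGR))
print(observe(),tcp_to_tips)
E
```

```text
pics
side {'fx': 439.48858156333057, 'fy': 439.48858156333057, 'cx': 254.57451816773985, 'cy': 194.7989361583615, 'dist_coeffs': array([-0.12372359,  0.        ,  0.        ,  0.        ,  0.        ]), 'eye': array([ 0.51609701, -0.92366985,  0.96658751]), 'rotation': array([ 0.91302832, -0.03658462,  0.00534037, -0.4062171 ])}
top {'fx': 409.55356138186664, 'fy': 409.55356138186664, 'cx': 260.8634460610492, 'cy': 187.16684002805823, 'dist_coeffs': array([-0.1012102,  0.       ,  0.       ,  0.       ,  0.       ]), 'eye': array([0.37580598, 0.03044164, 1.35264068]), 'rotation': array([-0.69433234,  0.71532526, -0.04823481,  0.06233602])}
{'time': 0.1, 'joint_positions': array([ 1.37161126e+00,  3.85481690e-01,  6.77061863e-03, -4.55052971e-04,
       -1.19399976e+00, -2.58579639e-01]), 'joint_velocities': array([-8.70386289e-05, -9.94923427e-04,  3.77792532e-03,  1.44085849e-03,
       -1.06998444e-03, -2.19327772e-04]), 'joint_efforts': array([-2.06087261e-04, -3.93320167e+01,  1.88927221e+01,  4.19786721e+00,
       -2.58888482e-03,  3.56262795e-06]), 'ee_pos': array([0.27599062, 0.56022338, 0.24932992]), 'tcp_rot': array([ 9.73901074e-01, -2.26970786e-01, -1.82968001e-04,  9.63108488e-04]), 'wrist_force': array([0.64362679, 0.72331021, 0.10462351]), 'wrist_torque': array([-0.03607315,  0.02871985, -0.02454532]), 'opening': 1.0011198781598714} 0.019
```

View pics/side0.png

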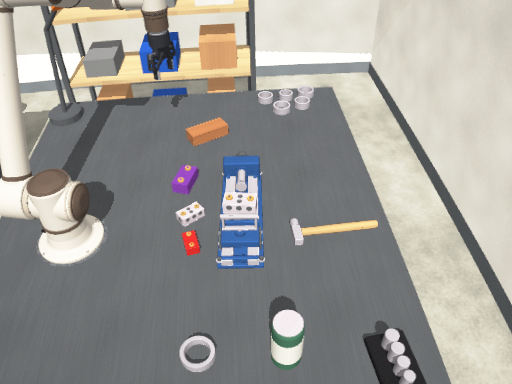

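View pics/top0.png

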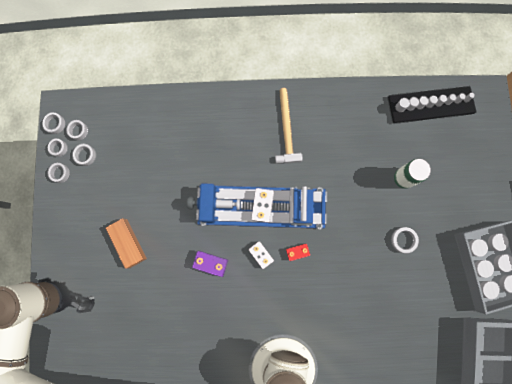

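The side view shows the vice at (241,160)-(241,268), with its fixed head at the far end. The candidates for the block are silver in the vice (240,203), a smaller silver one (190,213), purple (185,179) and red (191,242). I choose the one in the vice, which is the larger unpainted one. Next I'll take close crops.

```bash
cat > h.py <<'E'
from station import *
import cv2, numpy as np
from scipy.spatial.transform import Rotation as R
def cam(n):
    p=camera_params(n); K=np.array([[p['fx'],0,p['cx']],[0,p['fy'],p['cy']],[0,0,1]])
    return K,p['dist_coeffs'],p['eye'],R.from_quat(p['rotation']).as_matrix()
def w(n,px,z):
    K,d,e,M=cam(n); u=cv2.undistortPoints(np.array([[px]],float),K,d)[0,0]
    r=M@np.array([*u,1]); return e+r*(z-e[2])/r[2]
def px(n,P):
    K,d,e,M=cam(n); q=(np.atleast_2d(P)-e)@M
    return cv2.projectPoints(q,np.zeros(3),np.zeros(3),K,d)[0][:,0]
def crop(n,x0,y0,x1,y1,s,f,pts=None):
    a=cv2.cvtColor(capture(n),cv2.COLOR_RGB2BGR)[y0:y1,x0:x1]
    a=cv2.resize(a,None,fx=s,fy=s,interpolation=cv2.INTER_CUBIC)
    if pts is not None:
        for q in px(n,pts): cv2.circle(a,tuple(int(round(v)) for v in (q-[x0,y0]+.5)*s),3,(0,255,0),1)
    cv2.imwrite(f,a); return a
E
python3 - <<'E'
from h import *
a=crop("top",180,170,340,240,5,"pics/t1.png")
b=crop("side",200,145,285,275,4,"pics/s1.png")
for q in [(0.55,0.1,0),(0.65,0.1,0)]: print(px("top",[q]),px("side",[q]))
H=600; c=np.zeros((600,800,3),np.uint8)
c[:350]=a; cv2.imwrite("pics/t1.png",a)
E
```

```text
[[247.54615239 199.35594147]] [[248.4206134  204.83694489]]
[[246.86639346 169.92096548]] [[279.4719171  202.86158719]]
```

View pics/t1.png

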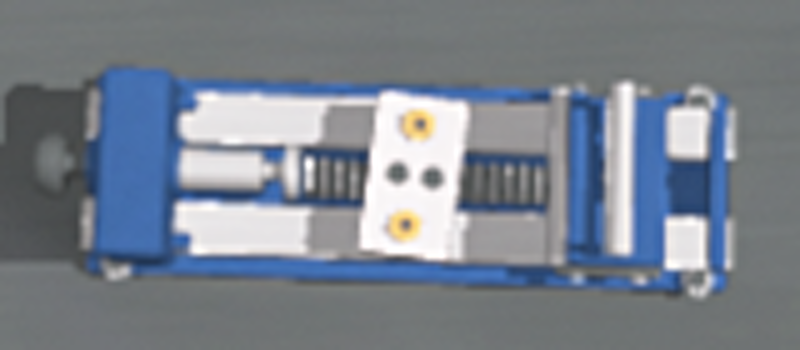

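View pics/s1.png

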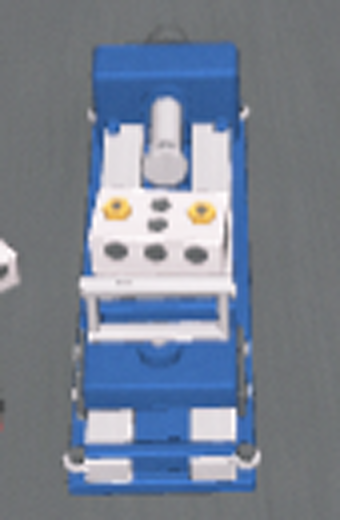

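```bash
python3 - <<'E'
from h import *
T=lambda x,y,z: w("top",((x+.5)/5-.5+180,(y+.5)/5-.5+170),z)
S=lambda x,y,z: w("side",((x+.5)/4-.5+200,(y+.5)/4-.5+145),z)
def pr(l,*a): print(l,*[np.round(v,4)[:2] for v in a])
a,b=T(626,82,.126),T(620,255,.126); pr("bar top",a,b,(a+b)/2); print(np.linalg.norm(a-b))
a,b=S(82,285,.126),S(235,289,.126); pr("bar side",a,b,(a+b)/2); print(np.linalg.norm(a-b))
a,b=T(173,72,.089),T(169,262,.089); pr("head in top",a,b,(a+b)/2)
a,b=S(93,95-0,.089),S(240,95,.089); pr("head side?",a,b)
c=[T(*q,.076) for q in((380,90),(470,99),(456,262),(360,248))]; pr("block",*c,sum(c)/4)
print([np.linalg.norm(c[i]-c[i-1]) for i in range(4)])
pr("pad",T(300,150,.056),T(300,202,.056),T(300,175,.074))
pr("jawplate",T(549,175,.087),T(570,175,.087))
c=[S(*q,.076) for q in((104,190),(227,192),(228,238),(92,236))]; pr("blockside",*c,sum(c)/4)
E
```

```text
bar top [ 0.5692 -0.081 ] [ 0.4645 -0.0728] [ 0.5168 -0.0769]
0.10497784763724316
bar side [ 0.4662 -0.07  ] [ 0.5695 -0.0833] [ 0.5179 -0.0766]
0.1041594461849369
head in top [0.5903 0.1991] [0.4711 0.2029] [0.5307 0.201 ]
head side? [0.4756 0.1831] [0.5928 0.1717]
block [0.5768 0.0698] [0.5693 0.0132] [0.4669 0.0253] [0.4774 0.0849] [0.5226 0.0483]
[np.float64(0.10055585373349606), np.float64(0.05708229942252527), np.float64(0.10311033665652727), np.float64(0.0605366195948127)]
pad [0.5428 0.1225] [0.5094 0.1232] [0.5246 0.1216]
jawplate [ 0.5184 -0.0341] [ 0.518  -0.0472]
blockside [0.4814 0.0823] [0.5747 0.0713] [0.5717 0.0203] [0.4714 0.0318] [0.5248 0.0514]
```

Call:
{"name": "jog_arm", "arguments": {"plan": [[[0, 0, 0, 0, 0, -0.081, 1], [0, 0, 0, 0, 0, -0.081, 1], [0, 0, 0, 0, 0, -0.081, 1], [0, 0, 0, 0, 0, -0.081, 1], [0, 0, 0, 0, 0, -0.081, 1]]]}}

```text
time: 0.62
ee_pos: [0.2761, 0.5605, 0.25]
tcp_rot: [1.0, -0.024, -0.0, 0.0]
wrist_force: [0.5, -0.2, 0.3]
opening: 1.001
```

Call:
{"name": "jog_arm", "arguments": {"plan": [[[0.0136, 0.0312, 0.002, 0, 0, 0, 1], [0.0136, 0.0312, 0.002, 0, 0, 0, 1], [0.0136, 0.0312, 0.002, 0, 0, 0, 1], [0.0136, 0.0312, 0.002, 0, 0, 0, 1], [0.0136, 0.0312, 0.002, 0, 0, 0, 1]]]}}

```text
time: 1.03
ee_pos: [0.336, 0.3996, 0.24]
tcp_rot: [1.0, -0.026, -0.0, 0.0]
wrist_force: [0.9, 0.4, 0.8]
opening: 0.998
```

Call:
{"name": "jog_arm", "arguments": {"plan": [[[0.0136, 0.0312, 0.002, 0, 0, 0, 1], [0.0136, 0.0312, 0.002, 0, 0, 0, 1], [0.0136, 0.0312, 0.002, 0, 0, 0, 1], [0.0136, 0.0312, 0.002, 0, 0, 0, 1], [0.0136, 0.0312, 0.002, 0, 0, 0, 1]]]}}

```text
time: 1.45
ee_pos: [0.3957, 0.2402, 0.2303]
tcp_rot: [1.0, -0.026, 0.0, -0.0]
wrist_force: [1.0, -0.0, 0.8]
opening: 1.004
```

```bash
python3 - <<'E'
from h import *
T=lambda x,y,z: w("top",((x+.5)/5-.5+180,(y+.5)/5-.5+170),z)[:2]
o=observe();print(R.from_quat(o['tcp_rot']).as_matrix().round(3),o['ee_pos'],o['joint_positions'].round(2))
# rack/way edges: inner/outer edges of ways z .036
for a,b in [((195,95),(550,105)),((195,142),(545,152)),((180,205),(545,210)),((205,258),(550,262))]:
    d=T(*b,.036)-T(*a,.036); print(d, d[0]/d[1])
E
```

```text
[[ 0.999 -0.052  0.   ]
 [-0.052 -0.999  0.   ]
 [ 0.    -0.    -1.   ]] [0.39565989 0.24023387 0.2303067 ] [ 0.9   0.12 -0.4  -0.   -1.04  0.62]
[-0.01384367 -0.23105348] 0.05991541925873276
[-0.0135335  -0.22700961] 0.059616412398561906
[-0.01031503 -0.23586703] 0.04373237745380856
[-0.00910913 -0.22203734] 0.04102522444289163
```

Call:
{"name": "jog_arm", "arguments": {"plan": [[[0.0138, 0.031, 0.004, 0, 0, 0, 1], [0.0138, 0.031, 0.004, 0, 0, 0, 1], [0.0138, 0.031, 0.004, 0, 0, 0, 1], [0.0138, 0.031, 0.004, 0, 0, 0, 1], [0.0138, 0.031, 0.004, 0, 0, 0, 1]]]}}

```text
time: 1.87
ee_pos: [0.4564, 0.0818, 0.2103]
tcp_rot: [1.0, -0.026, 0.0, -0.0]
wrist_force: [0.7, 1.3, -0.7]
opening: 0.998
```

Call:
{"name": "jog_arm", "arguments": {"plan": [[[0.0138, 0.031, 0.004, 0, 0, 0, 1], [0.0138, 0.031, 0.004, 0, 0, 0, 1], [0.0138, 0.031, 0.004, 0, 0, 0, 1], [0.0138, 0.031, 0.004, 0, 0, 0, 1], [0.0138, 0.031, 0.004, 0, 0, 0, 1]]]}}

```text
time: 2.28
ee_pos: [0.5173, -0.0767, 0.1901]
tcp_rot: [1.0, -0.026, -0.0, -0.0]
wrist_force: [0.0, 0.6, -0.6]
opening: 0.999
```

Call:
{"name": "jog_arm", "arguments": {"plan": [[[0, 0, 0.008, 0, 0, 0, 1], [0, 0, 0.008, 0, 0, 0, 1], [0, 0, 0, 0, 0, 0, 1], [0, 0, 0, 0, 0, 0, 1], [0, 0, 0, 0, 0, 0, 1]]]}}

```text
time: 2.7
ee_pos: [0.517, -0.074, 0.1747]
tcp_rot: [1.0, -0.025, 0.0, 0.0]
wrist_force: [0.4, 0.8, -0.4]
opening: 1.0
```

```bash
python3 - <<'E'
from h import *
print(observe()['ee_pos'])
a=crop("side",190,130,310,290,3.7,"pics/s2.png")
b=crop("top",240,150,350,250,4,"pics/t2.png")
c=np.zeros((600,800,3),np.uint8); c[:a.shape[0],:444]=a[:, :444]; c[:400,444:]=b[:,:356]
cv2.imwrite("pics/c2.png",c)
E
```

```text
[ 0.51695508 -0.07401811  0.17465231]
```

View pics/c2.png

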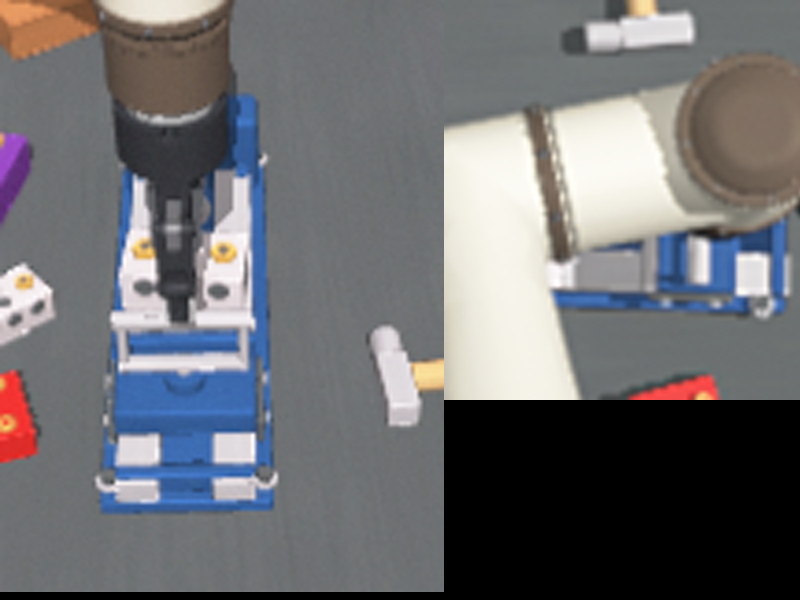

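The gripper hovers over the middle of the bar, which runs from (115,320) to (252,320) in the left crop. One finger shows at (178,300). I'll shift about 3 mm towards the bar, then descend and close.

Call:
{"name": "jog_arm", "arguments": {"plan": [[[0, 0.003, 0.01, 0, 0, 0, 1], [0, 0, 0.01, 0, 0, 0, 1], [0, 0, 0.01, 0, 0, 0, 1], [0, 0, 0.01, 0, 0, 0, 1], [0, 0, 0.0095, 0, 0, 0, 1]]]}}

```text
time: 3.22
ee_pos: [0.5163, -0.078, 0.1232]
tcp_rot: [1.0, -0.026, -0.001, 0.0]
wrist_force: [0.1, -0.1, 0.4]
opening: 1.0
```

Call:
{"name": "jog_arm", "arguments": {"plan": [[[0, 0, 0, 0, 0, 0, 0.6], [0, 0, 0, 0, 0, 0, 0.5], [0, 0, 0, 0, 0, 0, 0.4], [0, 0, 0, 0, 0, 0, 0.32], [0, 0, 0, 0, 0, 0, 0.28]]], "newtons": 30}}

```text
time: 3.63
ee_pos: [0.5172, -0.0779, 0.1254]
tcp_rot: [1.0, -0.026, 0.001, -0.0]
wrist_force: [-0.3, -0.6, 0.2]
opening: 0.301
```

Call:
{"name": "jog_arm", "arguments": {"plan": [[[0, 0, 0, 0, 0, 0, 0.25], [0, 0, 0, 0, 0, 0, 0.22], [0, 0, 0, 0, 0, 0, 0.19], [0, 0, 0, 0, 0, 0, 0.16], [0, 0, 0, 0, 0, 0, 0.13]]], "newtons": 30}}

```text
time: 4.05
ee_pos: [0.5171, -0.0776, 0.1252]
tcp_rot: [1.0, -0.026, 0.0, -0.0]
wrist_force: [-1.4, 2.5, 3.1]
opening: 0.153
```

Call:
{"name": "jog_arm", "arguments": {"plan": [[[0, 0, 0, 0, 0, 0, 0.05], [0, 0, 0, 0, 0, 0, 0], [0, 0, 0, 0, 0, 0, 0], [0, 0, 0, 0, 0, 0, 0], [0, 0, 0, 0, 0, 0, 0]]], "newtons": 50}}

```text
time: 4.47
ee_pos: [0.5171, -0.0777, 0.1252]
tcp_rot: [1.0, -0.026, 0.0, -0.0]
wrist_force: [-1.7, 3.8, 5.5]
opening: 0.147
```

Call:
{"name": "jog_arm", "arguments": {"plan": [[[0, 0, -0.002, 0, 0, 0, 0], [0, 0, -0.002, 0, 0, 0, 0], [0, 0, -0.002, 0, 0, 0, 0], [0, 0, 0, 0, 0, 0, 0], [0, 0, 0, 0, 0, 0, 0]]]}}

```text
time: 4.88
ee_pos: [0.517, -0.0777, 0.1299]
tcp_rot: [1.0, -0.027, -0.0, -0.0]
wrist_force: [2.9, 3.9, -8.2]
opening: 0.145
```

Call:
{"name": "jog_arm", "arguments": {"plan": [[[0, 0, -0.002, 0, 0, 0, 0], [0, 0, -0.002, 0, 0, 0, 0], [0, 0, -0.002, 0, 0, 0, 0], [0, 0, 0, 0, 0, 0, 0], [0, 0, 0, 0, 0, 0, 0]]]}}

```text
time: 5.3
ee_pos: [0.5169, -0.0781, 0.1367]
tcp_rot: [1.0, -0.026, 0.0, 0.0]
wrist_force: [5.2, 1.3, -9.2]
opening: 0.144
```

Call:
{"name": "jog_arm", "arguments": {"plan": [[[0, 0, -0.001, 0, 0, 0, 0], [0, -0.001, 0, 0, 0, 0, 0], [0, -0.002, 0, 0, 0, 0, 0], [0, -0.003, 0, 0, 0, 0, 0], [0, -0.003, 0, 0, 0, 0, 0]]]}}

```text
time: 5.72
ee_pos: [0.5174, -0.0697, 0.1379]
tcp_rot: [1.0, -0.026, 0.0, 0.001]
wrist_force: [5.5, -3.2, -8.3]
opening: 0.146
```

Call:
{"name": "jog_arm", "arguments": {"plan": [[[0, -0.003, 0, 0, 0, 0, 0], [0, -0.003, 0, 0, 0, 0, 0], [0, -0.003, 0, 0, 0, 0, 0], [0, -0.003, 0, 0, 0, 0, 0], [0, -0.003, 0, 0, 0, 0, 0]]]}}

```text
time: 6.13
ee_pos: [0.5184, -0.0547, 0.138]
tcp_rot: [1.0, -0.026, 0.0, 0.001]
wrist_force: [4.7, -3.2, -8.6]
opening: 0.145
```

Call:
{"name": "jog_arm", "arguments": {"plan": [[[0, -0.003, 0, 0, 0, 0, 0], [0, -0.003, 0, 0, 0, 0, 0], [0, -0.003, 0, 0, 0, 0, 0], [0, -0.003, 0, 0, 0, 0, 0], [0, -0.003, 0, 0, 0, 0, 0]]]}}

```text
time: 6.55
ee_pos: [0.5193, -0.0397, 0.138]
tcp_rot: [1.0, -0.026, 0.0, 0.001]
wrist_force: [6.2, -3.1, -8.2]
opening: 0.147
```

Call:
{"name": "jog_arm", "arguments": {"plan": [[[0, -0.002, 0, 0, 0, 0, 0], [0, -0.002, 0, 0, 0, 0, 0], [0, -0.002, 0, 0, 0, 0, 0], [0, -0.002, 0, 0, 0, 0, 0], [0, -0.001, 0, 0, 0, 0, 0]]]}}

```text
time: 6.97
ee_pos: [0.5198, -0.0307, 0.138]
tcp_rot: [1.0, -0.026, 0.0, 0.001]
wrist_force: [5.0, -2.3, -9.0]
opening: 0.146
```

Call:
{"name": "jog_arm", "arguments": {"plan": [[[0, -0.0015, 0, 0, 0, 0, 0], [0, -0.0015, 0, 0, 0, 0, 0], [0, -0.0015, 0, 0, 0, 0, 0], [0, -0.0015, 0, 0, 0, 0, 0], [0, -0.0015, 0, 0, 0, 0, 0]]]}}

```text
time: 7.38
ee_pos: [0.5203, -0.0233, 0.1381]
tcp_rot: [1.0, -0.026, 0.0, 0.001]
wrist_force: [5.9, -3.5, -9.0]
opening: 0.147
```

Call:
{"name": "jog_arm", "arguments": {"plan": [[[0, -0.0015, 0, 0, 0, 0, 0], [0, -0.0015, 0, 0, 0, 0, 0], [0, -0.0015, 0, 0, 0, 0, 0], [0, -0.0015, 0, 0, 0, 0, 0], [0, -0.0015, 0, 0, 0, 0, 0]]]}}

```text
time: 7.8
ee_pos: [0.5208, -0.0161, 0.1381]
tcp_rot: [1.0, -0.026, 0.001, 0.001]
wrist_force: [6.6, -3.7, -9.5]
opening: 0.141
```

Call:
{"name": "jog_arm", "arguments": {"plan": [[[0, -0.0015, 0, 0, 0, 0, 0], [0, -0.0015, 0, 0, 0, 0, 0], [0, -0.0015, 0, 0, 0, 0, 0], [0, -0.0015, 0, 0, 0, 0, 0], [0, -0.0015, 0, 0, 0, 0, 0]]]}}

```text
time: 8.22
ee_pos: [0.5212, -0.0089, 0.1382]
tcp_rot: [1.0, -0.026, 0.001, 0.001]
wrist_force: [6.2, -5.5, -9.5]
opening: 0.145
```

Call:
{"name": "jog_arm", "arguments": {"plan": [[[0, -0.0015, 0, 0, 0, 0, 0], [0, -0.0015, 0, 0, 0, 0, 0], [0, -0.0015, 0, 0, 0, 0, 0], [0, -0.0015, 0, 0, 0, 0, 0], [0, -0.0015, 0, 0, 0, 0, 0]]]}}

```text
time: 8.63
ee_pos: [0.5216, -0.0014, 0.1382]
tcp_rot: [1.0, -0.026, 0.001, 0.001]
wrist_force: [7.8, -4.9, -9.0]
opening: 0.141
```

Call:
{"name": "jog_arm", "arguments": {"plan": [[[0, -0.0015, 0, 0, 0, 0, 0], [0, -0.0015, 0, 0, 0, 0, 0], [0, -0.0015, 0, 0, 0, 0, 0], [0, -0.0015, 0, 0, 0, 0, 0], [0, -0.0015, 0, 0, 0, 0, 0]]]}}

```text
time: 9.05
ee_pos: [0.5221, 0.0061, 0.1382]
tcp_rot: [1.0, -0.026, 0.001, 0.001]
wrist_force: [7.2, -5.0, -8.9]
opening: 0.146
```

```bash
python3 - <<'E'
from h import *
print(observe()['ee_pos'])
a=crop("side",200,130,300,280,4,"pics/s3.png")
b=crop("top",190,150,290,250,4,"pics/t3.png")
c=np.zeros((600,800,3),np.uint8); c[:600,:400]=a; c[:400,400:]=b
cv2.imwrite("pics/c3.png",c)
E
```

```text
[0.52210357 0.00607425 0.13820403]
```

View pics/c3.png

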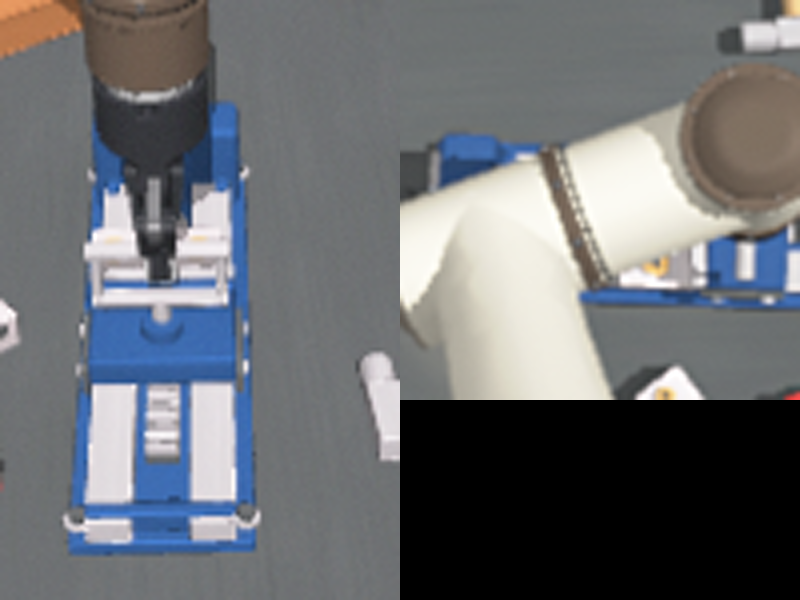

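The jaw and block have moved together: the jaw plate is against the block at (158,235), and the raised nose post shows at (160,315). I'll go on slowly until it touches the pad.

Call:
{"name": "jog_arm", "arguments": {"plan": [[[0, -0.0015, 0, 0, 0, 0, 0], [0, -0.0015, 0, 0, 0, 0, 0], [0, -0.0015, 0, 0, 0, 0, 0], [0, -0.0015, 0, 0, 0, 0, 0], [0, -0.0015, 0, 0, 0, 0, 0]]]}}

```text
time: 9.57
ee_pos: [0.5226, 0.0136, 0.1382]
tcp_rot: [1.0, -0.026, 0.001, 0.001]
wrist_force: [7.1, -4.8, -8.2]
opening: 0.141
```

Call:
{"name": "jog_arm", "arguments": {"plan": [[[0, -0.001, 0, 0, 0, 0, 0], [0, -0.001, 0, 0, 0, 0, 0], [0, -0.001, 0, 0, 0, 0, 0], [0, -0.001, 0, 0, 0, 0, 0], [0, -0.001, 0, 0, 0, 0, 0]]]}}

```text
time: 9.98
ee_pos: [0.5229, 0.0186, 0.1382]
tcp_rot: [1.0, -0.026, 0.001, 0.001]
wrist_force: [6.7, -5.1, -9.7]
opening: 0.141
```

Call:
{"name": "jog_arm", "arguments": {"plan": [[[0, -0.0006, 0, 0, 0, 0, 0], [0, -0.0006, 0, 0, 0, 0, 0], [0, -0.0006, 0, 0, 0, 0, 0], [0, -0.0006, 0, 0, 0, 0, 0], [0, -0.0006, 0, 0, 0, 0, 0]]]}}

```text
time: 10.4
ee_pos: [0.5231, 0.0215, 0.1382]
tcp_rot: [1.0, -0.026, 0.001, 0.001]
wrist_force: [7.8, -5.1, -9.4]
opening: 0.146
```

Call:
{"name": "jog_arm", "arguments": {"plan": [[[0, -0.0006, 0, 0, 0, 0, 0], [0, -0.0006, 0, 0, 0, 0, 0], [0, -0.0006, 0, 0, 0, 0, 0], [0, -0.0006, 0, 0, 0, 0, 0], [0, -0.0006, 0, 0, 0, 0, 0]]]}}

```text
time: 10.82
ee_pos: [0.5232, 0.0245, 0.1382]
tcp_rot: [1.0, -0.026, 0.001, 0.001]
wrist_force: [7.1, -5.4, -8.3]
opening: 0.144
```

Call:
{"name": "jog_arm", "arguments": {"plan": [[[0, -0.0006, 0, 0, 0, 0, 0], [0, -0.0006, 0, 0, 0, 0, 0], [0, -0.0006, 0, 0, 0, 0, 0], [0, -0.0006, 0, 0, 0, 0, 0], [0, 0, 0, 0, 0, 0, 0]]]}}

```text
time: 11.23
ee_pos: [0.5234, 0.0269, 0.1382]
tcp_rot: [1.0, -0.026, 0.001, 0.001]
wrist_force: [7.4, -6.0, -8.6]
opening: 0.141
```

Call:
{"name": "jog_arm", "arguments": {"plan": [[[0, -0.0006, 0, 0, 0, 0, 0], [0, -0.0006, 0, 0, 0, 0, 0], [0, -0.0006, 0, 0, 0, 0, 0], [0, -0.0006, 0, 0, 0, 0, 0], [0, 0, 0, 0, 0, 0, 0]]]}}

```text
time: 11.65
ee_pos: [0.5234, 0.0272, 0.1384]
tcp_rot: [1.0, -0.026, 0.0, 0.003]
wrist_force: [9.3, -13.6, -9.1]
opening: 0.142
```

Call:
{"name": "jog_arm", "arguments": {"plan": [[[0, -0.0006, 0, 0, 0, 0, 0], [0, -0.0006, 0, 0, 0, 0, 0], [0, -0.0006, 0, 0, 0, 0, 0], [0, -0.0006, 0, 0, 0, 0, 0], [0, 0, 0, 0, 0, 0, 0]]]}}

```text
time: 12.07
ee_pos: [0.5234, 0.0288, 0.1384]
tcp_rot: [1.0, -0.026, 0.0, 0.003]
wrist_force: [9.8, -16.9, -8.5]
opening: 0.148
```

Call:
{"name": "jog_arm", "arguments": {"plan": [[[0, -0.0006, 0, 0, 0, 0, 0], [0, -0.0006, 0, 0, 0, 0, 0], [0, -0.0006, 0, 0, 0, 0, 0], [0, -0.0006, 0, 0, 0, 0, 0], [0, 0, 0, 0, 0, 0, 0]]]}}

```text
time: 12.48
ee_pos: [0.5235, 0.0309, 0.1384]
tcp_rot: [1.0, -0.026, 0.0, 0.004]
wrist_force: [10.0, -17.7, -10.1]
opening: 0.145
```

Call:
{"name": "jog_arm", "arguments": {"plan": [[[0, -0.0005, 0, 0, 0, 0, 0], [0, -0.0005, 0, 0, 0, 0, 0], [0, -0.0004, 0, 0, 0, 0, 0], [0, 0, 0, 0, 0, 0, 0], [0, 0, 0, 0, 0, 0, 0]]]}}

```text
time: 12.9
ee_pos: [0.5236, 0.0321, 0.1384]
tcp_rot: [1.0, -0.026, 0.0, 0.004]
wrist_force: [10.9, -18.6, -8.8]
opening: 0.144
```

```bash
python3 - <<'E'
from h import *
o=observe();print(o['ee_pos'],o['wrist_force'])
a=crop("side",200,130,300,280,4,"pics/s4.png")
E
```

```text
[0.52360843 0.03212696 0.13840284] [ 10.92429881 -18.58390082  -8.81895478]
```

View pics/s4.png

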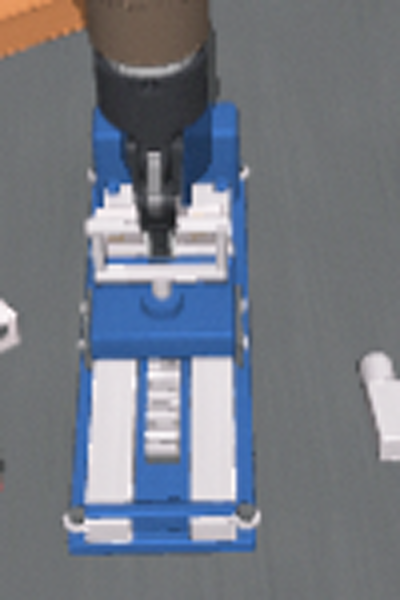

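Call:
{"name": "jog_arm", "arguments": {"plan": [[[0, 0, 0.0015, 0, 0, 0, 0], [0, 0, 0.0015, 0, 0, 0, 0], [0, 0, 0.0015, 0, 0, 0, 0], [0, 0, 0.0015, 0, 0, 0, 0], [0, 0, 0, 0, 0, 0, 0]]]}}

```text
time: 13.37
ee_pos: [0.5236, 0.0322, 0.1324]
tcp_rot: [1.0, -0.026, -0.0, 0.004]
wrist_force: [9.6, -18.8, -8.8]
opening: 0.149
```

Call:
{"name": "jog_arm", "arguments": {"plan": [[[0, 0, 0.0015, 0, 0, 0, 0], [0, 0, 0.0015, 0, 0, 0, 0], [0, 0, 0.0015, 0, 0, 0, 0], [0, 0, 0.0015, 0, 0, 0, 0], [0, 0, 0, 0, 0, 0, 0]]]}}

```text
time: 13.78
ee_pos: [0.5237, 0.0327, 0.1266]
tcp_rot: [1.0, -0.026, 0.0, 0.003]
wrist_force: [9.6, -15.2, -7.7]
opening: 0.142
```

Call:
{"name": "jog_arm", "arguments": {"plan": [[[0, 0, 0.0007, 0, 0, 0, 0], [0, 0, 0.0006, 0, 0, 0, 0], [0, 0.0004, 0, 0, 0, 0, 0], [0, 0.0004, 0, 0, 0, 0, 0], [0, 0, 0, 0, 0, 0, 0]]]}}

```text
time: 14.2
ee_pos: [0.5237, 0.0326, 0.1255]
tcp_rot: [1.0, -0.026, 0.0, 0.003]
wrist_force: [7.9, -12.2, -6.1]
opening: 0.147
```

Call:
{"name": "jog_arm", "arguments": {"plan": [[[0, 0.0003, 0, 0, 0, 0, 0], [0, 0.0003, 0, 0, 0, 0, 0], [0, 0, 0, 0, 0, 0, 0], [0, 0, 0, 0, 0, 0, 0], [0, 0, 0, 0, 0, 0, 0]]]}}

```text
time: 14.62
ee_pos: [0.5237, 0.0325, 0.1255]
tcp_rot: [1.0, -0.026, 0.001, 0.002]
wrist_force: [8.3, -11.5, -7.0]
opening: 0.146
```

Call:
{"name": "jog_arm", "arguments": {"plan": [[[0, 0.0005, 0.0002, 0, 0, 0, 0], [0, 0.0005, 0.0002, 0, 0, 0, 0], [0, 0.0005, 0.0002, 0, 0, 0, 0], [0, 0, 0, 0, 0, 0, 0], [0, 0, 0, 0, 0, 0, 0]]]}}

```text
time: 15.03
ee_pos: [0.5238, 0.0323, 0.1253]
tcp_rot: [1.0, -0.026, 0.001, 0.001]
wrist_force: [6.3, -4.5, -3.0]
opening: 0.147
```

Call:
{"name": "jog_arm", "arguments": {"plan": [[[0, 0, 0, 0, 0, 0, 0.15], [0, 0, 0, 0, 0, 0, 0.17], [0, 0, 0, 0, 0, 0, 0.2], [0, 0, 0, 0, 0, 0, 0.23], [0, 0, 0, 0, 0, 0, 0.26]]], "newtons": 20}}

```text
time: 15.45
ee_pos: [0.5224, 0.0339, 0.1244]
tcp_rot: [1.0, -0.026, -0.0, 0.0]
wrist_force: [0.3, 0.3, -0.4]
opening: 0.259
```

Call:
{"name": "jog_arm", "arguments": {"plan": [[[0, 0, 0, 0, 0, 0, 0.35], [0, 0, 0, 0, 0, 0, 0.4], [0, 0, 0, 0, 0, 0, 0.5], [0, 0, 0, 0, 0, 0, 0.5], [0, 0, 0, 0, 0, 0, 0.5]]]}}

```text
time: 15.87
ee_pos: [0.5227, 0.034, 0.1239]
tcp_rot: [1.0, -0.026, -0.0, 0.0]
wrist_force: [-0.5, 0.4, -0.5]
opening: 0.497
```

Call:
{"name": "jog_arm", "arguments": {"plan": [[[0, 0, -0.005, 0, 0, 0, 0.5], [0, 0, -0.01, 0, 0, 0, 0.5], [0, 0, -0.015, 0, 0, 0, 0.5], [0, 0, -0.02, 0, 0, 0, 0.5], [0, 0, -0.02, 0, 0, 0, 0.5]]]}}

```text
time: 16.28
ee_pos: [0.5227, 0.0339, 0.1954]
tcp_rot: [1.0, -0.026, 0.0, 0.0]
wrist_force: [-0.2, 0.3, -0.5]
opening: 0.497
```

Call:
{"name": "jog_arm", "arguments": {"plan": [[[0, 0, -0.02, 0, 0, 0, 0.5], [0, -0.025, -0.02, 0, 0, 0, 0.5], [0, -0.03, -0.01, 0, 0, 0, 0.5], [0, -0.03, 0, 0, 0, 0, 0.5], [0, -0.03, 0, 0, 0, 0, 0.5]]]}}

```text
time: 16.7
ee_pos: [0.5292, 0.1501, 0.2464]
tcp_rot: [1.0, -0.027, 0.002, -0.001]
wrist_force: [0.1, -0.5, -0.3]
opening: 0.497
```

Call:
{"name": "jog_arm", "arguments": {"plan": [[[-0.01, -0.03, 0, 0, 0, 0, 0.5], [-0.01, -0.03, 0, 0, 0, 0, 0.5], [-0.01, -0.03, 0, 0, 0, 0, 0.5], [-0.01, -0.03, 0, 0, 0, 0, 0.5], [-0.01, -0.03, 0, 0, 0, 0, 0.5]]]}}

```text
time: 17.12
ee_pos: [0.4862, 0.3027, 0.2452]
tcp_rot: [1.0, -0.026, 0.001, -0.0]
wrist_force: [0.4, 0.7, -0.8]
opening: 0.499
```

Call:
{"name": "jog_arm", "arguments": {"plan": [[[-0.01, -0.03, 0, 0, 0, 0, 0.5], [-0.01, -0.03, 0, 0, 0, 0, 0.5], [-0.01, -0.03, 0, 0, 0, 0, 0.5], [-0.01, -0.03, 0, 0, 0, 0, 0.5], [0, 0, 0, 0, 0, 0, 0.5]]]}}

```text
time: 17.53
ee_pos: [0.452, 0.4279, 0.2444]
tcp_rot: [1.0, -0.024, 0.001, -0.001]
wrist_force: [0.3, 0.0, -0.8]
opening: 0.5
```

```bash
python3 - <<'E'
from h import *
o=observe();print(o['ee_pos'],o['wrist_force'])
a=crop("side",200,130,300,280,4,"pics/s5.png")
b=crop("top",180,170,340,240,5,"pics/t5.png")
c=np.zeros((600,800,3),np.uint8); c[:600,:400]=a; cv2.imwrite("pics/c5.png",a)
E
```

```text
[0.45197794 0.42786791 0.24444463] [ 0.30888045  0.04234798 -0.83373859]
```

View pics/t5.png

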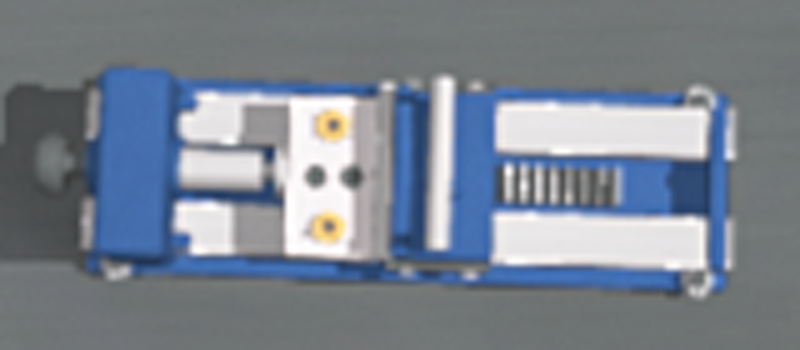

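View pics/s5.png

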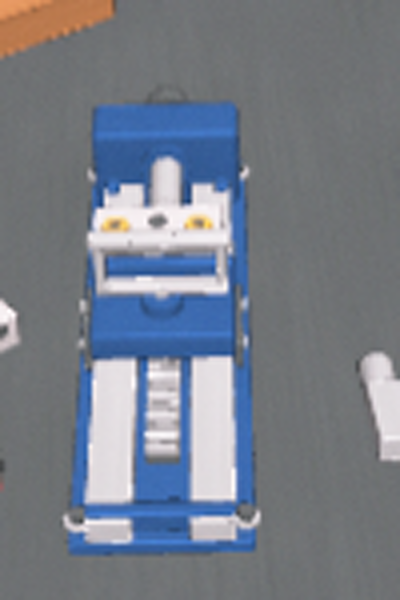

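The block is square between plate and pad, with its left edge running (290,97)-(284,255) in the top crop, parallel to the jaw plate. The bar has dropped from row 227 to row 241 in the side crop. One numeric check, then I hand in.

```bash
python3 - <<'E'
from h import *
T=lambda x,y,z: w("top",((x+.5)/5-.5+180,(y+.5)/5-.5+170),z)
S=lambda x,y,z: w("side",((x+.5)/4-.5+200,(y+.5)/4-.5+130),z)
b0=T(623,168.5,.126)
for z in (.126,.134): b=T(441.5,163,z); print(z,b[:2],np.linalg.norm(b-b0),S(160,240,z)[:2])
close_job()
E
```

```text
0.126 [0.52324214 0.03232719] 0.1093536343822691 [0.52409152 0.03293524]
0.134 [0.52228058 0.03231489] 0.10957872517395949 [0.52401543 0.02383109]
the job is handed in; nothing more can be done
```

The manifold block is clamped in the vice, and the job was handed in at about 17.7 s of the 64 s allowed.

**What I did:**
- I gripped the release bar and lifted it about 12.5 mm.
- I slid the jaw slowly until it pushed the block onto the pad. The pushing force rose from about 5 N to 14 N when the jaw was about 105 mm from its start.
- I pressed the pad in about 5 mm more, at a peak of about 19 N along the vice. That is well short of the 15 mm where the pad goes solid.
- I lowered the bar at notch 11, eased the side load off, let go and moved the arm clear.

**Last checks:**
- **Bar:** both cameras agree on its position at its lowest height to within about 1 mm. A bar standing on a tooth would have put them about 9 mm apart, so the nose is in the notch.
- **Jaw travel:** it measured 109.4 mm, against 110 mm for notch 11. That is within the 0.75 mm play.
- **Block:** it lies square between the jaw plate and the pad. I judged this by eye from the pictures. The pad's face is hidden under the block's edge, so the pad compression comes from the contact position and force, not from sight.
- **Robot:** after release the wrist force was near zero.

No check failed or disagreed. During the slide there was a sideways force of 5 to 11 N across the bar, probably from a small error in my estimate of the vice's angle. It disappeared on release.

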